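Discard a glass carton down the waste chute

TASK

Throw out the larger carton of old cover glasses: slide the shutter of the waste chute fully open, push the carton along its ledge and off the end so that it drops into the chute (do not lift it), then slide the shutter fully shut again. Leave the smaller carton on the ledge and the other things on the worktop as they are.

Things in the scene. Friction and masses are not known exactly. Their poses are not given: they have to be found in the camera images.
- station: Fixed waste station of white and bare sheet metal: a roofed ledge with a waste chute at one end. Origin on the worktop (z = 0); x points away from the robot's side (the open front) into its depth, y along the ledge towards the chute, z up. An upright back panel, front face at x = +76 mm, 331 mm high, closes the ledge behind.
- roof_front (a point): Middle of the underside of the roof's metal front rail, (-30, -88, 322) mm in the station's frame, 172 mm above the ledge; axes as the station's. The clear roof covers the ledge from x = -34 to +80, y = -225 to +50 mm and is held only at the back: reach in from the open front, tool tilted some 35 to 50 degrees from vertical.
- chute_mouth (a point): Centre of the chute's opening, (23, 145, 135) mm in the station's frame; axes as the station's. Opening 106 (x) by 122 mm (y), no roof above. Front guard up to 150, back guard up to 170 mm height; floor slopes to the front into a small scoop that ends at x = -75 mm, lip 40 mm high. Rails for the open shutter, 146 mm high, run out to y = +335 mm.
- shutter (a joint): Slide shutter, a steel plate (105 x 124 x 4 mm, top 139 mm above the station's origin, i.e. 11 mm below the ledge) that covers the chute's opening. 0 = fully shut, 0.115 m = fully open; it opens along the station's +y, away from the ledge, needs about 2 N and stays where it is left.
- shutter_tab (a point): Grip centre of the shutter's upright black tab: 14 mm thick along the station's x, 30 mm wide along its y, top 20 mm above this point, plate (with the tab's foot, 3 mm thick) 22 mm below this point. Moves with the shutter; at joint value 0 it lies at (23, 175, 164) mm in the station's frame. Axes as the station's.
- ledge_end (a point): Point on the ledge's flat top at its +y end edge, over which the carton must drop: (23, 84, 150) mm in the station's frame; axes as the station's. The ledge runs from y = -225 to +84 mm, x = -30 (open front edge, no lip) to +76 mm (back panel).
- carton_mid (a point): Centre of the larger carton, the one to discard: closed rectangular white and dark red carton, 34 x 82 x 30 mm (x, y, z), about 0.12 kg, lying on the ledge with its long axis y roughly along the ledge, between the smaller carton and the chute. There is room for closed fingers between the two cartons.
- small_carton_mid (a point): Centre of the smaller carton, which stays: white and yellow, 30 x 66 x 22 mm (x, y, z), on the ledge near the end away from the chute, its long axis y roughly across the ledge.
- tape: Roll of label tape lying flat on the worktop to the right, 59 mm across, 19 mm high; origin at the centre of its underside. Not part of the work.
- tube: Plastic 50 ml tube with screw cap lying on the worktop to the left, 35 x 114 x 35 mm; origin at its underside. Not part of the work.
Not all that is in view belongs to the job. What is shaped like the part that bears carton_mid but blue is not meant.

How it is judged:
On the way, in this order (a step that is already met when the one before it is completed fails the run):
1. the shutter is fully open (value of joint shutter above 0.105 m), for 0.2 s.
2. the larger carton lies down in the chute (x of carton_mid in the frame of station between -0.077 and 0.078 m and y of carton_mid in the frame of station between 0.082 and 0.208 m and z of carton_mid in the frame of station below 0.1 m), for 0.3 s.
3. the shutter is fully shut (value of joint shutter below 0.007 m), for 0.2 s.
At the end, for the whole second after the job is handed in: The larger carton lies in the chute or its scoop (its centre inside the walls and less than 100 mm above the worktop) and the shutter is shut to within 7 mm (all of step 2 and value of joint shutter below 0.007 m); the robot touches nothing.
It fails at once if the larger carton is lifted (its centre more than 30 mm above where it lies on the ledge) (z of carton_mid in the frame of station above 0.195 m).
It fails at once if the smaller carton is moved by more than 15 mm (distance of small_carton_mid from where it was at the start of the episode above 0.015 m).
It fails at once if the tape roll is moved by more than 20 mm (distance of tape from where it was at the start of the episode above 0.02 m).
It fails at once if the tube is moved by more than 30 mm (distance of tube from where it was at the start of the episode above 0.03 m).
It also fails if it takes over 72 s, if anything falls off the work surface, if the arm or the gripper's body presses on something with over 40 N, if the wrist force passes 120 N, or if a joint passes its speed limit or range.

ROBOT

A 6-joint arm with a two-finger parallel gripper is mounted at the origin on a cart in front of the work surface, level with it; the furniture and walls round the work are solid. World frame = base frame: x ahead of the robot, y to its left, z up, the work surface at z = 0. Lengths are in m, angles in rad, forces in N, time in s.
With the tool pointing down it reaches from about 0.325 to 0.9 m from the base axis. Payload 6.1 kg.
Tool frame: the origin (TCP) lies at the very end of the fingers, on their centre line; the grasp point (between the pads) lies 19 mm behind it (env.grip_point_offset is the distance from the TCP to the grasp point, in m); z points along the fingers, y is the direction in which the jaws open and shut (so a half turn about z gives the same grasp; the last joint's range is limited). The gripper opens to 87 mm and grips with 3 to 60 N. Pads are 19 mm wide; open, the fingers measure 117 mm over their backs; the gripper's body (75 mm by 190 mm) begins 51 mm behind the grasp point.
Start: joints at [-1.321, 0.22, 1.526, -0, 1.395, -0.126], TCP at [0.229, -0.581, 0.223] pointing down, gripper open.
Joint ranges: [-2.98, 2.98], [-0.91, 2.08], [0.09, 2.57], [-1.24, 4.39], [0.2, 2.65], [-2.68, 2.68]. Speed limits (rad/s): [2.57, 2.57, 3.01, 3.14, 3.14, 3.14].

INTERFACE

Orientations are given as [roll, pitch, yaw] about the fixed x, y, z axes, in that order (R = Rz(yaw) Ry(pitch) Rx(roll)).
In Python, from cell import status, imaging, job, env gives the robot as it stands.
- The arm moves only by the shell command python3 -m handwheel 'ROWS'. ROWS is JSON, a list of rows, each an object with "xyz": the shift along the tool's x, y, z in m, a list of three; "rotation": the turn, a rotation vector about the tool's x, y, z in rad, a list of three; "jaw": the finger opening in m, from 0 to 0.087. In form: [{"xyz": [dx, dy, dz], "rotation": [rx, ry, rz], "jaw": jaw}, ...]. A call has 1 to 20 rows; each row shifts and turns the commanded pose from where the row before left it, along the tool's axes as they then stand; what a row does not reach is not made up. A row lasts 1/8 s, in which the tool goes at most 62.5 mm and 10.7 degrees, less where a joint would pass 70% of its speed; a pose out of reach is approached as far as the arm can. A call is refused whole if a number of a shift passes 0.0625 or a number of a turn 0.188, either way. A call with a gripper value outside its range is refused whole. The fingers move at their own pace and stop on an object; the grip force is fixed at half the most. Time passes only in rows, so rows that do not move let the fingers close. It gives the time, the measured TCP pose, the force and the opening at its end, in the units of the state.
- status.get_state(): the state, without advancing time (a new reading comes with each control period).
- imaging.get_image(name): name is "side" or "top" or "wrist"; returns a dict with "pixels" (384x512x3 uint8, blue, green, red), "fovy" (degrees; the focal length in pixels is half the picture's height over the tangent of half this angle, whatever the lens; pixels are square), "cx", "cy" (the principal point, pixels), "distortion" ([k1, k2, p1, p2, k3] as OpenCV has them; the pictures are not rectified), "cam_to_world" (4x4, takes a point from camera to world coordinates); the wrist camera has in their place "hand_eye" (4x4, takes a point from camera to tool coordinates, whose origin is the TCP and whose axes are the flange's). Camera axes: x right, y up, looking along -z (the intrinsics and any distortion apply to the point x, -y, -z); pixel columns grow to the right and rows downward; lengths in m; the calibration is good to about 2 mm. A picture is of the moment at which its call begins: read the wrist's pose just before it. There is no depth.
- job.job_done(): hands the job in, once; it reports no verdict.
The state is a dict: "clock": time; "q": joint angles; "joint_vel": joint speeds; "effort": joint torques, N m; "tcp_pos": TCP position; "ee_rot": TCP orientation; "force": force on the tool from outside, world axes, zero at the start; "torque": the same for the moment, N m; "width": opening from 0.0 (shut) to 1.0 (fully open).
Only numpy, scipy, OpenCV 4.12 (cv2) and the standard library are available. Lean on these libraries where they do the work, as an engineer would, in place of code of your own. Each camera call takes 0.05 s, during which the arm holds its last target.

## Working session

There is one attempt and no reset: what is moved stays moved. The work goes in short steps, Python scripts to look and compute and a shell command to move; the robot and the scene stay as the last step left them, time stands still between calls to the robot, and variables do not carry over. Pictures are saved under pics/ and viewed, and the job is handed in when it is done.

```bash
ls; mkdir -p pics
python3 - <<'E'
from cell import status, imaging, job, env
import cv2
print(status.get_state(), env.grip_point_offset)
for n in ("side","top","wrist"):
    d=imaging.get_image(n); cv2.imwrite(f"pics/{n}0.png",d["pixels"])
    print({k:v for k,v in d.items() if k!="pixels"})
E
```

```text
pics
{'clock': 0.0, 'q': array([-1.32109414e+00,  2.21258653e-01,  1.52761430e+00,  7.44702778e-06,
        1.39469667e+00, -1.26065447e-01]), 'joint_vel': array([ 0.0007798 ,  0.00027629, -0.00063053, -0.00067866,  0.00090693,
        0.00033651]), 'effort': array([-1.67864997e-03, -4.94612968e+01, -3.87382650e+01,  6.99485256e-02,
        5.72283240e-02, -1.75181353e-04]), 'tcp_pos': array([ 0.22923004, -0.58077402,  0.22141542]), 'ee_rot': array([-3.13963229e+00, -2.55839579e-04,  3.75766069e-01]), 'force': array([-0.47229402, -0.55258175,  0.34336901]), 'torque': array([ 0.02201046,  0.00912656, -0.00520421]), 'width': 0.9972223777422217} 0.0187
{'fovy': 50.42876837311633, 'cx': 261.39413845378516, 'cy': 192.68141878002308, 'distortion': array([0.0057346, 0.       , 0.       , 0.       , 0.       ]), 'cam_to_world': array([[ 0.71057148,  0.28736985, -0.64226688, -0.42329507],
       [-0.70333346,  0.26381169, -0.66009502, -0.87209907],
       [-0.02025389,  0.92077248,  0.38957389,  0.76764139],
       [ 0.        ,  0.        ,  0.        ,  1.        ]])}
{'fovy': 55.56562895300105, 'cx': 254.25341451716037, 'cy': 187.42542253725355, 'distortion': array([-0.02942852,  0.        ,  0.        ,  0.        ,  0.        ]), 'cam_to_world': array([[ 0.06758408,  0.77292118, -0.63089241, -0.23434919],
       [-0.99769717,  0.04872891, -0.04717895,  0.06645717],
       [-0.00572291,  0.63262812,  0.77443458,  1.13946008],
       [ 0.        ,  0.        ,  0.        ,  1.        ]])}
{'fovy': 66.94355767696986, 'cx': 263.6782660253548, 'cy': 192.5796400669131, 'distortion': array([-0.02915818,  0.        ,  0.        ,  0.        ,  0.        ]), 'hand_eye': array([[ 0.00166238,  0.95381839,  0.30037928,  0.08233671],
       [ 0.99999809, -0.00127685, -0.00147979, -0.00103778],
       [-0.00102791,  0.30038117, -0.95381869, -0.16151576],
       [ 0.        ,  0.        ,  0.        ,  1.        ]])}
```

View pics/side0.png

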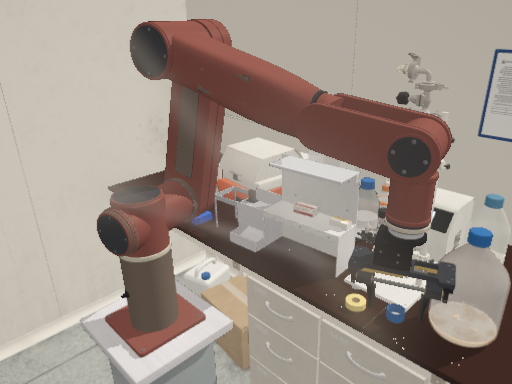

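View pics/top0.png

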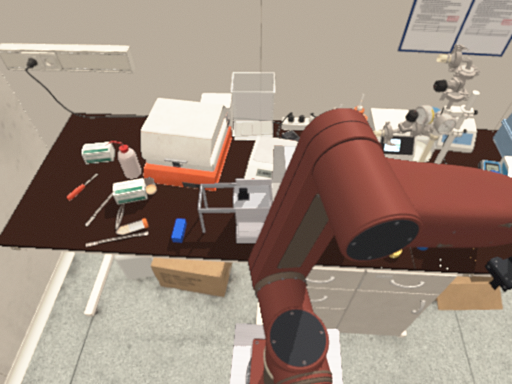

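View pics/wrist0.png

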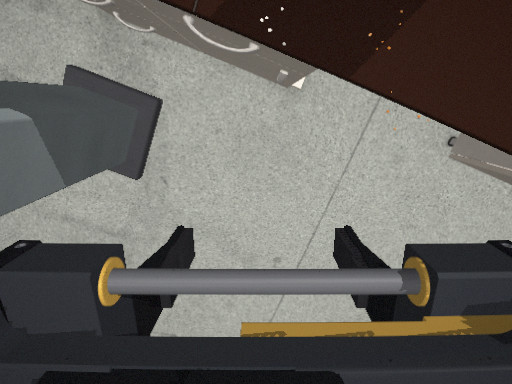

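Run:
```python
import cv2
a=cv2.imread("pics/side0.png")[140:290,180:380]
cv2.imwrite("pics/side0z.png",cv2.resize(a,None,fx=4,fy=4,interpolation=cv2.INTER_CUBIC))
a=cv2.imread("pics/top0.png")[110:260,160:360]
cv2.imwrite("pics/top0z.png",cv2.resize(a,None,fx=4,fy=4,interpolation=cv2.INTER_CUBIC))
```

```text
(no output)
```

View pics/side0z.png

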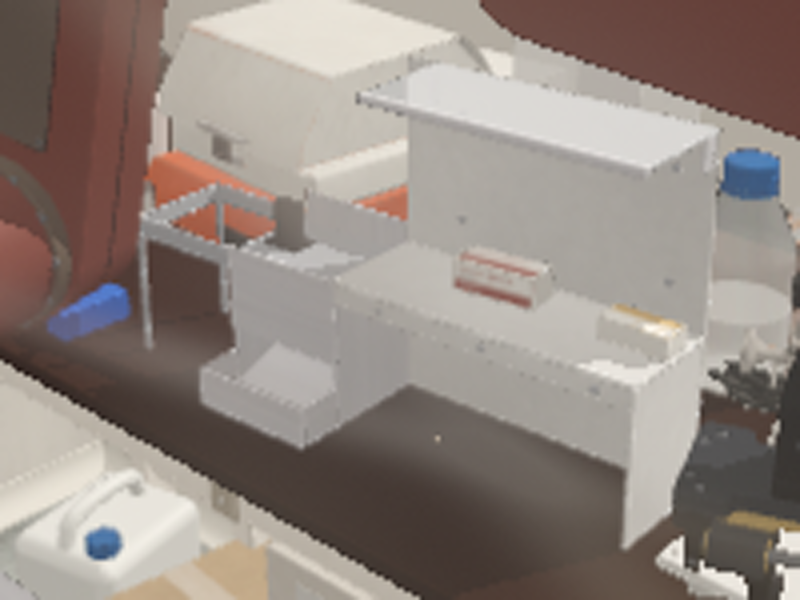

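View pics/top0z.png

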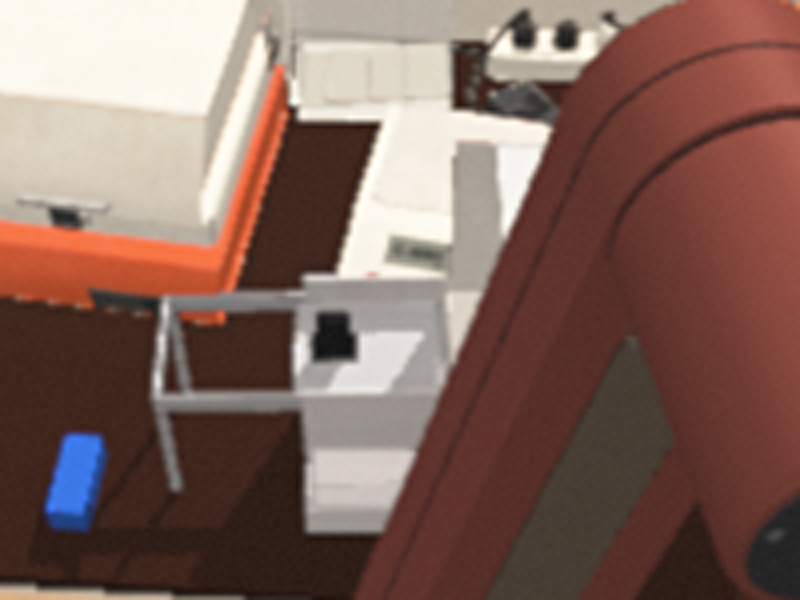

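```bash
cat > h.py <<'E'
import numpy as np, cv2
from scipy.spatial.transform import Rotation as R
from scipy.optimize import least_squares
def proj(d,P,T=None):
    T=np.array(d["cam_to_world"]) if T is None else T
    P=np.atleast_2d(P); c=(P-T[:3,3])@T[:3,:3]
    c=c*[1,-1,-1]
    f=192/np.tan(np.radians(d["fovy"])/2)
    K=np.array([[f,0,d["cx"]],[0,f,d["cy"]],[0,0,1]])
    return cv2.projectPoints(c.reshape(-1,1,3),np.zeros(3),np.zeros(3),K,np.array(d["distortion"]))[0].reshape(-1,2)
def ray(d,uv,T=None):
    T=np.array(d["cam_to_world"]) if T is None else T
    f=192/np.tan(np.radians(d["fovy"])/2)
    K=np.array([[f,0,d["cx"]],[0,f,d["cy"]],[0,0,1]])
    n=cv2.undistortPoints(np.array(uv,float).reshape(-1,1,2),K,np.array(d["distortion"])).reshape(-1,2)
    v=np.c_[n[:,0],-n[:,1],-np.ones(len(n))]@T[:3,:3].T
    return T[:3,3],v
def atz(d,uv,z,T=None):
    o,v=ray(d,uv,T); return o+v*((z-o[2])/v[:,2])[:,None]
def wT(st,d):
    T=np.eye(4);T[:3,:3]=R.from_euler("xyz",st["ee_rot"]).as_matrix();T[:3,3]=st["tcp_pos"]
    return T@d["hand_eye"]
def S(p,P):
    P=np.atleast_2d(P)/1000.; c,s=np.cos(p[2]),np.sin(p[2])
    return np.c_[p[0]+c*P[:,0]-s*P[:,1],p[1]+s*P[:,0]+c*P[:,1],P[:,2]]
E
cat > fit.py <<'E'
from h import *; from cell import imaging
ds,dt=imaging.get_image("side"),imaging.get_image("top")
z=lambda a,ox,oy:np.array(a)/4.+[ox,oy]
sp=[((-30,-225,150),(630,386)),((-30,-225,0),(626,548)),((-34,-225,322),(652,170)),((-34,50,322),(360,98)),((23,175,184),(290,197)),((-30,84,150),(337,286))]
tp=[((23,175,184),(333,316))]
A=np.array([a for a,b in sp]);U=z([b for a,b in sp],180,140)
B=np.array([a for a,b in tp]);V=z([b for a,b in tp],160,110)
f=lambda p:np.r_[(proj(ds,S(p,A))-U).ravel(),(proj(dt,S(p,B))-V).ravel()]
r=least_squares(f,[.7,0,0],loss="soft_l1");print(r.x,f(r.x).reshape(-1,2).round(1))
np.save("st.npy",r.x)
p=r.x
L=[((-30,-225,150),(-30,84,150)),((76,-225,150),(76,84,150)),((-30,84,150),(76,84,150)),((-30,-225,150),(76,-225,150)),((-30,-225,150),(-30,-225,0)),
((-34,-225,322),(-34,50,322)),((-34,50,322),(80,50,322)),((-34,-225,322),(80,-225,322)),((-30,84,135),(-30,206,135)),((76,84,135),(76,206,135)),((-30,206,135),(76,206,135)),((-30,206,146),(-30,335,146)),((76,206,146),(76,335,146)),((-30,335,146),(76,335,146)),((-75,84,40),(-75,206,40)),((16,175,184),(30,175,184)),((23,160,184),(23,190,184))]
for n,d,c in(("side",ds,(180,140)),("top",dt,(160,110))):
    im=cv2.resize(d["pixels"][c[1]:c[1]+150,c[0]:c[0]+200],None,fx=4,fy=4,interpolation=cv2.INTER_CUBIC)
    for a,b in L:
        q=(proj(d,S(p,[a,b]))-c)*4
        cv2.line(im,*[tuple(int(t) for t in x) for x in q],(0,255,0),1)
    cv2.imwrite(f"pics/{n}_fit.png",im)
E
python3 fit.py
```

```text
[ 0.52910995 -0.01788055  0.08720564] [[ 1.8 -0.9]
 [ 0.3 -0.6]
 [-1.2  1.7]
 [-1.1  1.1]
 [ 0.7  0.7]
 [-1.4 -2.2]
 [ 0.9 -0.4]]
```

```bash
sleep 1
```

```text
(no output)
```

View pics/side_fit.png

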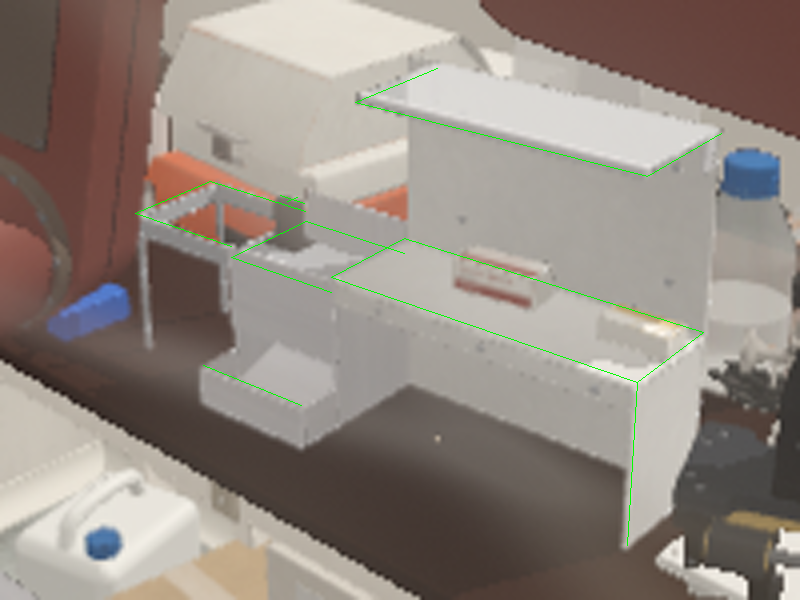

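View pics/top_fit.png

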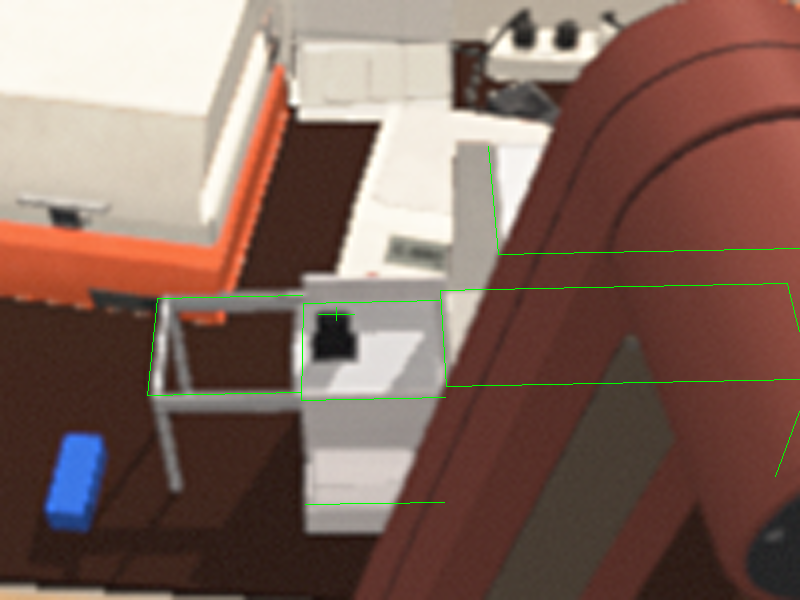

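Run:
```python
import cv2
a=cv2.imread("pics/side0.png")[195:240,285:360]
cv2.imwrite("pics/cart.png",cv2.resize(a,None,fx=10,fy=10,interpolation=cv2.INTER_CUBIC))
```

```text
(no output)
```

View pics/cart.png

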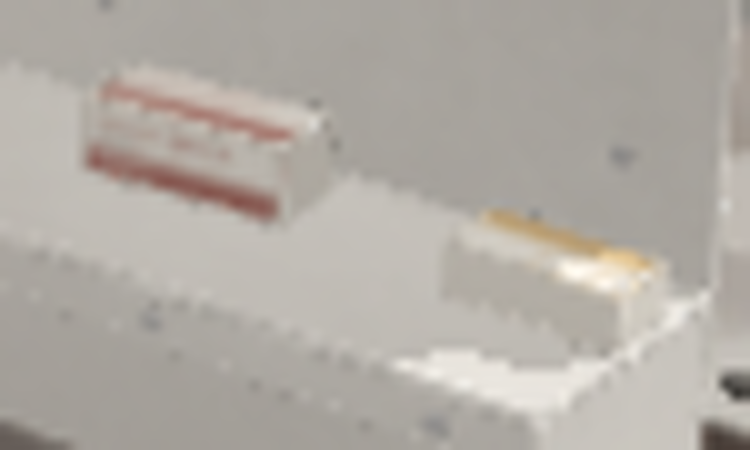

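Run:
```python
from h import *; from cell import imaging
d=imaging.get_image("side");p=np.load("st.npy")
def toS(W):
    c,s=np.cos(p[2]),np.sin(p[2]);q=W[:,:2]-p[:2]
    return (np.c_[c*q[:,0]+s*q[:,1],-s*q[:,0]+c*q[:,1]]*1000).round(0)
f=lambda l:np.array(l)/10+[285,195]-[0.5,0.5]
print(toS(atz(d,f([(85,165),(282,221),(332,178)]),.15)))
print(toS(atz(d,f([(95,88),(288,140),(328,112),(130,65)]),.18)))
print("small",toS(atz(d,f([(445,295),(618,352),(660,318)]),.15)))
print(toS(atz(d,f([(450,232),(625,288),(665,258),(490,210)]),.172)))
```

```text
[[ 24.  -8.]
 [ 30. -87.]
 [ 68. -82.]]
[[ 26. -12.]
 [ 31. -88.]
 [ 58. -86.]
 [ 49. -10.]]
small [[  17. -159.]
 [  17. -223.]
 [  46. -222.]]
[[  19. -159.]
 [  19. -223.]
 [  45. -222.]
 [  41. -161.]]
```

```bash
python3 -m handwheel '[{"xyz":[0,0,-0.04],"rotation":[0,0,0],"jaw":0.087},{"xyz":[0,0,-0.04],"rotation":[0,0,0],"jaw":0.087},{"xyz":[0,0,-0.04],"rotation":[0,0,0],"jaw":0.087},{"xyz":[0,0,-0.04],"rotation":[0,0,0],"jaw":0.06},{"xyz":[0,0,-0.04],"rotation":[0,0,0],"jaw":0.04},{"xyz":[0,0,0],"rotation":[0,0,-0.183],"jaw":0.04},{"xyz":[0,0,0],"rotation":[0,0,-0.183],"jaw":0.04},{"xyz":[0,0,0],"rotation":[0,0,-0.183],"jaw":0.04},{"xyz":[0,0,0],"rotation":[0,0,-0.183],"jaw":0.04},{"xyz":[0,0,0],"rotation":[0,0,-0.183],"jaw":0.04},{"xyz":[0,0,0],"rotation":[0,0,-0.183],"jaw":0.04},{"xyz":[0,0,0],"rotation":[0,0,-0.183],"jaw":0.04}]'
```

```text
clock: 1.8
tcp_pos: [0.2294, -0.5813, 0.4224]
ee_rot: [-3.142, -0.0, 1.663]
force: [0.1, -0.5, -0.4]
width: 0.462
```

```bash
python3 -m handwheel '[{"xyz":[0.039,0.0207,0],"rotation":[0,0,0],"jaw":0.04},{"xyz":[0.039,0.0207,0],"rotation":[0,0,0],"jaw":0.04},{"xyz":[0.039,0.0207,0],"rotation":[0,0,0],"jaw":0.04},{"xyz":[0.039,0.0207,0],"rotation":[0,0,0],"jaw":0.04},{"xyz":[0.039,0.0207,0],"rotation":[0,0,0],"jaw":0.04},{"xyz":[0.039,0.0207,0],"rotation":[0,0,0],"jaw":0.04},{"xyz":[0.039,0.0207,0],"rotation":[0,0,0],"jaw":0.04},{"xyz":[0.039,0.0207,0],"rotation":[0,0,0],"jaw":0.04},{"xyz":[0.039,0.0207,0],"rotation":[0,0,0],"jaw":0.04},{"xyz":[0.039,0.0207,0],"rotation":[0,0,0],"jaw":0.04},{"xyz":[0.039,0.0207,0],"rotation":[0,0,0],"jaw":0.04},{"xyz":[0.039,0.0207,0],"rotation":[0,0,0],"jaw":0.04},{"xyz":[0.039,0.0207,0],"rotation":[0,0,0],"jaw":0.04},{"xyz":[0.039,0.0207,0],"rotation":[0,0,0],"jaw":0.04},{"xyz":[0.039,0.0207,0],"rotation":[0,0,0],"jaw":0.04},{"xyz":[0.039,0.0207,0],"rotation":[0,0,0],"jaw":0.04},{"xyz":[0.039,0.0207,0],"rotation":[0,0,0],"jaw":0.04},{"xyz":[0.039,0.0207,0],"rotation":[0,0,0],"jaw":0.04}]'
python3 - <<'E'
from h import *; from cell import imaging,status
st=status.get_state(); d=imaging.get_image("wrist");p=np.load("st.npy")
cv2.imwrite("pics/wrist1.png",d["pixels"])
import pickle;pickle.dump((st,d),open("w1.pkl","wb"))
print(st["tcp_pos"],st["ee_rot"],st["q"].round(2), S(p,[[23,175,164]]))
print(proj(d,S(p,[[23,175,184],[-30,84,150],[76,84,150],[-30,335,146],[76,335,146]]),wT(st,d)))
cv2.imwrite("pics/side1.png",imaging.get_image("side")["pixels"])
E
```

```text
clock: 4.05
tcp_pos: [0.5407, 0.1515, 0.4226]
ee_rot: [3.141, 0.0, 1.657]
force: [0.2, 0.7, -0.3]
width: 0.457
[0.5406677 0.1514735 0.4225703] [3.14134617e+00 1.34066567e-04 1.65691585e+00] [ 0.13  0.02  1.38 -0.    1.74  0.05] [[0.5367809  0.15845763 0.164     ]]
[[261.77117636 158.39597401]
 [228.84756062 210.62024094]
 [295.10165367 210.64744095]
 [222.93044541  37.39654483]
 [300.63978092  37.43620231]]
```

View pics/wrist1.png

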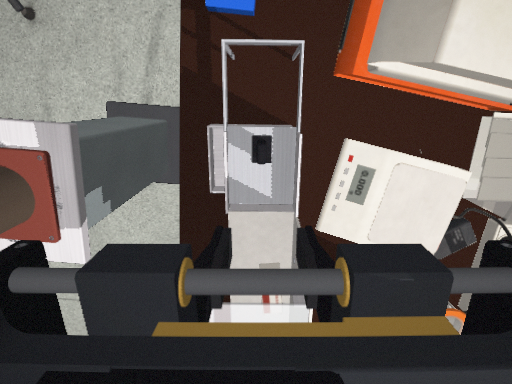

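View pics/side1.png

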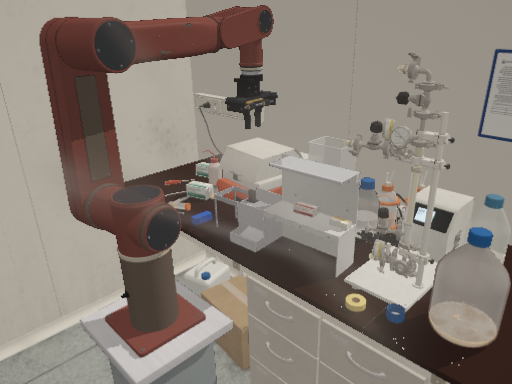

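Run:
```python
import cv2
a=cv2.imread("pics/wrist1.png")[30:225,195:325]
cv2.imwrite("pics/w1z.png",cv2.resize(a,(520,780)[:2],interpolation=cv2.INTER_CUBIC)[:600])
a=cv2.imread("pics/wrist1.png")[115:215,205:305]
cv2.imwrite("pics/w1z.png",cv2.resize(a,None,fx=6,fy=6,interpolation=cv2.INTER_CUBIC))
```

```text
(no output)
```

View pics/w1z.png

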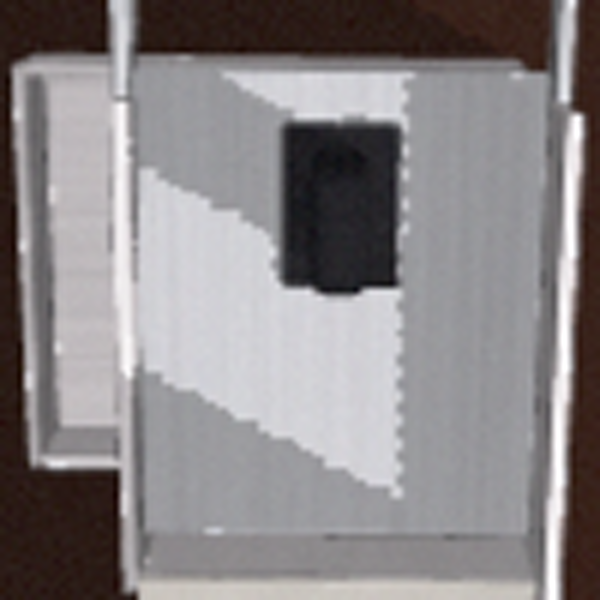

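Run:
```python
from h import *; import pickle
st,d=pickle.load(open("w1.pkl","rb"));p=np.load("st.npy");T=wT(st,d)
u=lambda P:((proj(d,S(p,P),T)-[205,115]+.5)*6).round(0)
print(u([[16,160,184],[30,160,184],[16,190,184],[30,190,184],[-30,84,150],[76,84,150],[-75,206,40],[-75,84,40]]))
```

```text
[[314. 326.]
 [374. 327.]
 [313. 199.]
 [374. 199.]
 [146. 577.]
 [544. 577.]
 [ 26.  75.]
 [ 47. 455.]]
```

Run:
```python
import cv2,numpy as np
a=cv2.imread("pics/wrist1.png")[130:170,245:280].astype(float)
a=np.clip(a*4-20,0,255).astype(np.uint8)
cv2.imwrite("pics/w1zz.png",cv2.resize(a,None,fx=15,fy=15,interpolation=cv2.INTER_NEAREST))
```

```text
(no output)
```

View pics/w1zz.png

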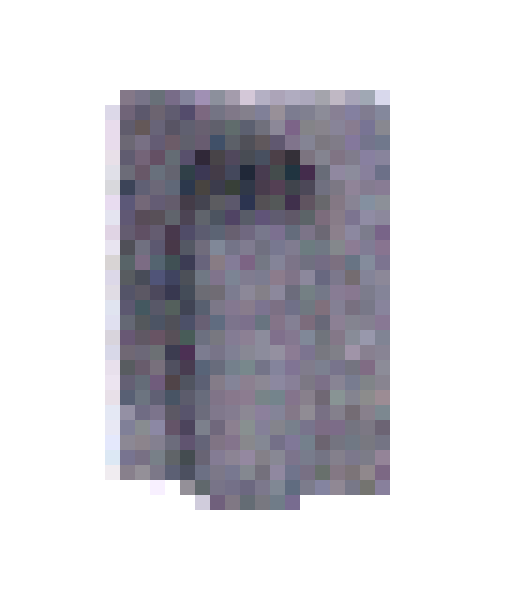

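```bash
python3 -m handwheel '[{"xyz":[0.0113,-0.003,0.03],"rotation":[0,0,0],"jaw":0.04},{"xyz":[0,0,0.04],"rotation":[0,0,0],"jaw":0.04},{"xyz":[0,0,0.04],"rotation":[0,0,0],"jaw":0.04},{"xyz":[0,0,0.04],"rotation":[0,0,0],"jaw":0.04},{"xyz":[0,0,0.04],"rotation":[0,0,0],"jaw":0.04},{"xyz":[0,0,0.02],"rotation":[0,0,0],"jaw":0.04},{"xyz":[0,0,0],"rotation":[0,0,0],"jaw":0.04}]'
python3 - <<'E'
from h import *; from cell import imaging,status
st=status.get_state(); d=imaging.get_image("wrist")
cv2.imwrite("pics/wrist2.png",d["pixels"])
d=imaging.get_image("side")
cv2.imwrite("pics/side2.png",cv2.resize(d["pixels"][150:270,200:360],None,fx=5,fy=5,interpolation=cv2.INTER_CUBIC))
E
```

```text
clock: 5.03
tcp_pos: [0.5355, 0.1605, 0.2114]
ee_rot: [-3.139, 0.0, 1.656]
force: [0.2, 0.5, 0.2]
width: 0.459
```

View pics/wrist2.png

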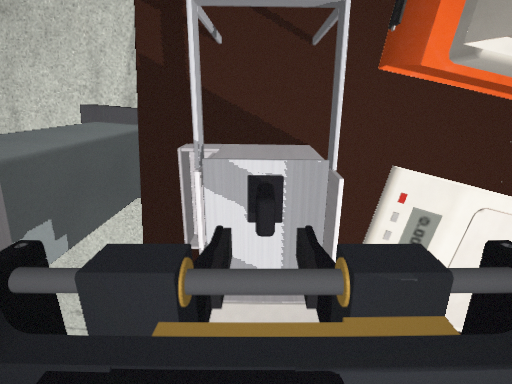

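View pics/side2.png

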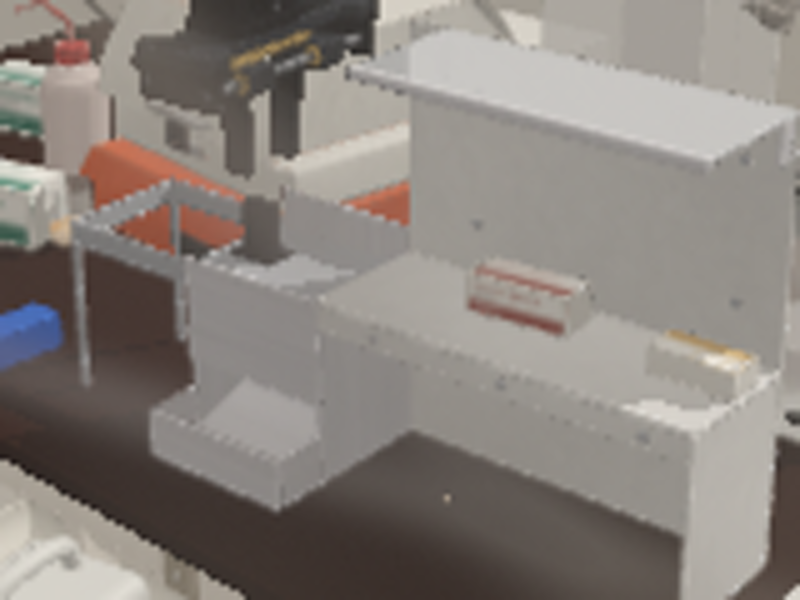

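Run:
```python
from h import *; import pickle; from cell import status
st=status.get_state();_,d=pickle.load(open("w1.pkl","rb"));T=wT(st,d)
print(st["tcp_pos"], atz(d,[(265,236),(265,208),(256,222),(274,222)],.184,T), atz(d,[(265,175),(248,200),(283,200),(265,222)],.142,T))
```

```text
[0.53730885 0.16097832 0.21428508] [[0.53851529 0.15108953 0.184     ]
 [0.53658598 0.17273688 0.184     ]
 [0.53111718 0.16153191 0.184     ]
 [0.54395414 0.1626434  0.184     ]] [[0.53568427 0.18611469 0.142     ]
 [0.52321178 0.16304896 0.142     ]
 [0.55289765 0.16562647 0.142     ]
 [0.53942925 0.1440855  0.142     ]]
```

```bash
python3 -m handwheel '[{"xyz":[0.003,0,0.02],"rotation":[0,0,0],"jaw":0.04},{"xyz":[0,0,0.02],"rotation":[0,0,0],"jaw":0.04},{"xyz":[0,0,0.022],"rotation":[0,0,0],"jaw":0.04},{"xyz":[0,0,0],"rotation":[0,0,0],"jaw":0.0},{"xyz":[0,0,0],"rotation":[0,0,0],"jaw":0.0},{"xyz":[0,0,0],"rotation":[0,0,0],"jaw":0.0},{"xyz":[0,0,0],"rotation":[0,0,0],"jaw":0.0}]'
```

```text
clock: 6.0
tcp_pos: [0.5361, 0.1641, 0.1515]
ee_rot: [3.141, -0.0, 1.656]
force: [-3.0, -0.3, 4.1]
width: 0.162
```

```bash
python3 -m handwheel '[{"xyz":[0.014,0,0],"rotation":[0,0,0],"jaw":0},{"xyz":[0.014,0,0],"rotation":[0,0,0],"jaw":0},{"xyz":[0.014,0,0],"rotation":[0,0,0],"jaw":0},{"xyz":[0.014,0,0],"rotation":[0,0,0],"jaw":0},{"xyz":[0.014,0,0],"rotation":[0,0,0],"jaw":0},{"xyz":[0.014,0,0],"rotation":[0,0,0],"jaw":0},{"xyz":[0.014,0,0],"rotation":[0,0,0],"jaw":0},{"xyz":[0.012,0,0],"rotation":[0,0,0],"jaw":0},{"xyz":[0,0,0],"rotation":[0,0,0],"jaw":0}]'
```

```text
clock: 7.12
tcp_pos: [0.5283, 0.2711, 0.1515]
ee_rot: [3.139, 0.006, 1.657]
force: [3.7, -14.1, 8.7]
width: 0.16
```

```bash
python3 -m handwheel '[{"xyz":[0.002,0,0],"rotation":[0,0,0],"jaw":0},{"xyz":[0.0,0,0],"rotation":[0,0,0],"jaw":0}]'
python3 - <<'E'
from h import *; from cell import imaging,status
d=imaging.get_image("top"); p=np.load("st.npy")
cv2.imwrite("pics/top3.png",cv2.resize(d["pixels"][110:260,160:360],None,fx=4,fy=4,interpolation=cv2.INTER_CUBIC))
d=imaging.get_image("side")
cv2.imwrite("pics/side3.png",cv2.resize(d["pixels"][150:270,200:360],None,fx=5,fy=5,interpolation=cv2.INTER_CUBIC))
E
```

```text
clock: 7.38
tcp_pos: [0.5283, 0.2711, 0.1514]
ee_rot: [3.14, 0.008, 1.656]
force: [2.9, -20.0, 10.1]
width: 0.16
```

View pics/top3.png

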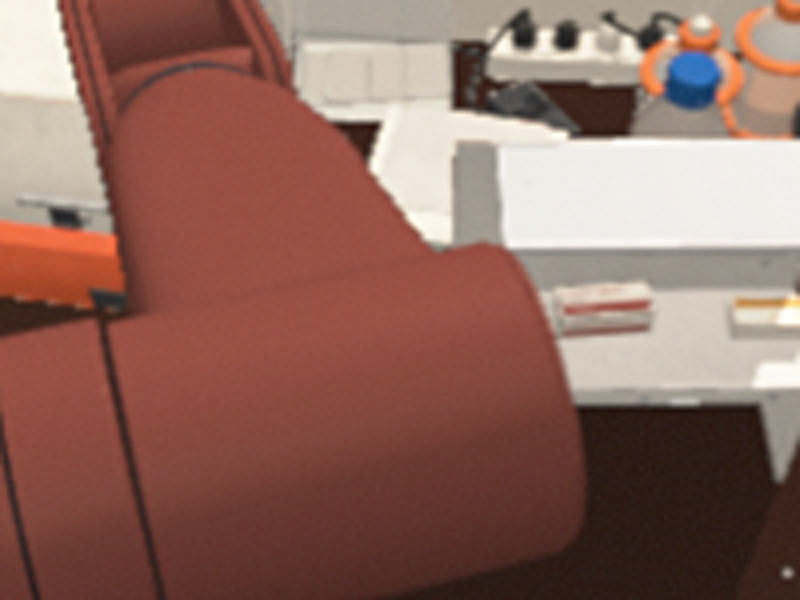

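View pics/side3.png

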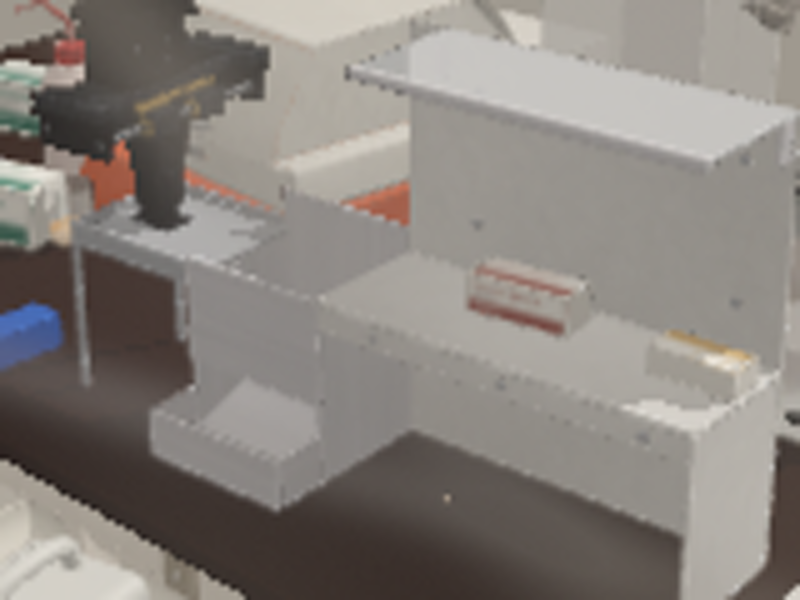

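```bash
python3 -m handwheel '[{"xyz":[-0.002,0,0],"rotation":[0,0,0],"jaw":0.0},{"xyz":[0,0,0],"rotation":[0,0,0],"jaw":0.04},{"xyz":[0,0,0],"rotation":[0,0,0],"jaw":0.04},{"xyz":[0,0,0],"rotation":[0,0,0],"jaw":0.04},{"xyz":[0,0,-0.02],"rotation":[0,0,0],"jaw":0.04},{"xyz":[0,0,-0.04],"rotation":[0,0,0],"jaw":0.04},{"xyz":[0,0,-0.04],"rotation":[0,0,0],"jaw":0.0},{"xyz":[0,0,-0.04],"rotation":[0,0,0],"jaw":0.0},{"xyz":[0,0,0],"rotation":[0,0,0],"jaw":0.0}]'
python3 - <<'E'
from h import *; from cell import imaging
d=imaging.get_image("top");p=np.load("st.npy")
def toS(W):
    c,s=np.cos(p[2]),np.sin(p[2]);q=W[:,:2]-p[:2]
    return (np.c_[c*q[:,0]+s*q[:,1],-s*q[:,0]+c*q[:,1]]*1000).round(0)
cv2.imwrite("pics/top4.png",cv2.resize(d["pixels"][130:230,220:380],None,fx=5,fy=5,interpolation=cv2.INTER_CUBIC))
import pickle;pickle.dump(d,open("t4.pkl","wb"))
cv2.imwrite("pics/wrist4.png",imaging.get_image("wrist")["pixels"])
E
```

```text
clock: 8.6
tcp_pos: [0.5287, 0.2747, 0.297]
ee_rot: [3.132, -0.003, 1.657]
force: [-0.2, -0.2, -0.1]
width: 0.205
```

View pics/top4.png

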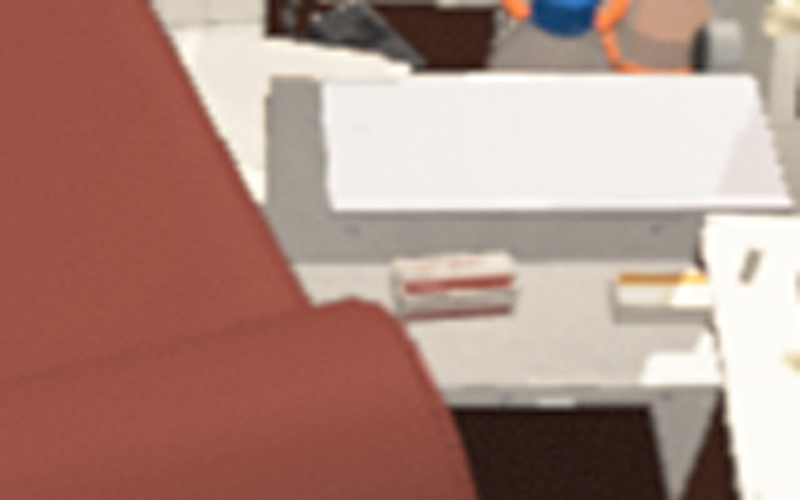

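View pics/wrist4.png

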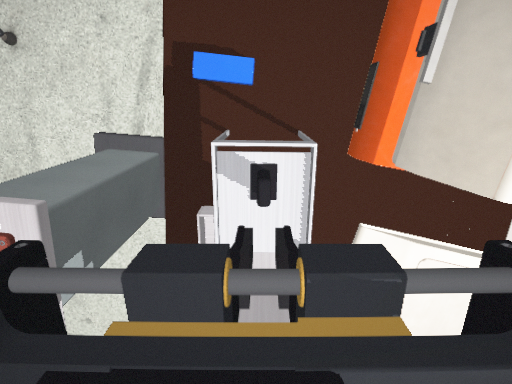

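Run:
```python
from h import *; import pickle
d=pickle.load(open("t4.pkl","rb"));p=np.load("st.npy")
def toS(W):
    c,s=np.cos(p[2]),np.sin(p[2]);q=W[:,:2]-p[:2]
    return (np.c_[c*q[:,0]+s*q[:,1],-s*q[:,0]+c*q[:,1]]*1000).round(0)
f=lambda l:np.array(l)/5+[220,130]-.5
print(toS(atz(d,f([(400,320),(513,310),(614,321)]),.15)))
print(toS(atz(d,f([(395,290),(515,281),(512,253),(393,262)]),.18)))
print(toS(atz(d,f([(614,303),(617,274)]),.172)))
print("ledge front",toS(atz(d,f([(500,385),(700,385)]),.15)), "back", toS(atz(d,f([(300,262),(600,262)]),.15)), "rooffront",toS(atz(d,f([(335,211),(790,208)]),.325)))
```

```text
[[  24.  -16.]
 [  31.  -95.]
 [  20. -163.]]
[[ 27. -10.]
 [ 32. -92.]
 [ 58. -94.]
 [ 51. -11.]]
[[  18. -159.]
 [  44. -166.]]
ledge front [[ -33.  -77.]
 [ -36. -212.]] back [[  78.   50.]
 [  73. -163.]] rooffront [[ -30.   45.]
 [ -34. -229.]]
```

Run:
```python
from h import *; import pickle; from cell import status
st=status.get_state(); w1,_=pickle.load(open("w1.pkl","rb"))
A=dict(q=np.array([-1.32109,.221259,1.527614,0,1.394697]),tcp_pos=np.array([.22923,-.580774,.221415]))
rows=[];b=[]
for s in(A,w1,st):
    q=s["q"];x,y,z=s["tcp_pos"];c,sn=np.cos(q[0]),np.sin(q[0])
    r=c*x+sn*y;l=-sn*x+c*y
    print(q.round(3),r,l,z,q[1]+q[2]+q[4])
    rows+= [[np.sin(q[1]),np.sin(q[1]+q[2]),1,0],[np.cos(q[1]),np.cos(q[1]+q[2]),0,1]];b+=[r,z]
print(np.linalg.lstsq(np.array(rows),np.array(b),rcond=None))
```

```text
[-1.321  0.221  1.528  0.     1.395] 0.6194084964081412 0.07859991446182218 0.221415 3.1435700000000004
[ 0.133  0.018  1.38  -0.     1.743  0.047] 0.5559637144320497 0.0785501692910485 0.42257029644554983 3.141352690256751
[0.347 0.108 1.524 0.    1.508 0.26 ] 0.5885261312833109 0.0786237456232429 0.29187907406853086 3.139633777384863
(array([0.31843021, 0.55341226, 0.00393622, 0.0089603 ]), array([6.84649669e-06]), np.int32(4), array([2.50156225, 2.38747559, 0.17848771, 0.10143352]))
```

```bash
python3 -m handwheel '[{"xyz":[0,0,0],"rotation":[0,0,-0.174],"jaw":0},{"xyz":[0,0,0],"rotation":[0,0,-0.174],"jaw":0},{"xyz":[0,0,0],"rotation":[0,0,-0.174],"jaw":0},{"xyz":[0,0,0],"rotation":[0,0,-0.174],"jaw":0},{"xyz":[0,0,0],"rotation":[0,0,-0.174],"jaw":0},{"xyz":[0,0,0],"rotation":[0,0,-0.174],"jaw":0},{"xyz":[0,0,0],"rotation":[0,0,-0.174],"jaw":0},{"xyz":[0,0,0],"rotation":[0,0,-0.174],"jaw":0},{"xyz":[0,0,0],"rotation":[0,0,-0.174],"jaw":0},{"xyz":[0,0,0],"rotation":[0,-0.16,0],"jaw":0},{"xyz":[0,0,0],"rotation":[0,-0.16,0],"jaw":0},{"xyz":[0,0,0],"rotation":[0,-0.16,0],"jaw":0},{"xyz":[0,0,0],"rotation":[0,-0.16,0],"jaw":0},{"xyz":[0,0,0],"rotation":[0,-0.16,0],"jaw":0},{"xyz":[0,0,0],"rotation":[0,0,0],"jaw":0}]'
cat > where.py <<'E'
from h import *; from cell import status
p=np.load("st.npy"); p[2]=float(np.load("yaw.npy")) if __import__("os").path.exists("yaw.npy") else p[2]
import sys
st=status.get_state();M=R.from_euler("xyz",st["ee_rot"]).as_matrix()
c,s=np.cos(p[2]),np.sin(p[2]);B=np.array([[c,-s,0],[s,c,0],[0,0,1]])
o=np.array([p[0],p[1],0])
print("station tcp mm",((st["tcp_pos"]-o)@B*1000).round(1),"q",st["q"].round(2),"F",st["force"].round(1))
print("tool axes in station (rows x,y,z)\n",(B.T@M).T.round(3))
if len(sys.argv)>3:
    t=np.array([float(a) for a in sys.argv[1:4]])/1000
    print("delta tool",((B@t+o-st["tcp_pos"])@M).round(4))
E
python3 where.py -60 -126 269
```

```text
clock: 10.58
tcp_pos: [0.5226, 0.2725, 0.2841]
ee_rot: [-3.136, 0.791, -3.054]
force: [-0.4, 0.4, -0.3]
width: 0.011
station tcp mm [ 18.8 289.9 284.1] q [ 0.53 -0.39  2.17 -0.51  0.68 -0.84] F [-0.4  0.4 -0.3]
tool axes in station (rows x,y,z)
 [[-0.703  0.    -0.711]
 [ 0.004  1.    -0.004]
 [ 0.711 -0.006 -0.703]]
delta tool [ 0.0662 -0.4161 -0.043 ]
```

```bash
python3 -m handwheel '[{"xyz":[0.022,0,-0.0143],"rotation":[0,0,0],"jaw":0},{"xyz":[0.022,0,-0.0143],"rotation":[0,0,0],"jaw":0},{"xyz":[0.022,0,-0.0143],"rotation":[0,0,0],"jaw":0},{"xyz":[0,0,0],"rotation":[0,0,0],"jaw":0}]'; python3 where.py -60 -126 269
```

```text
clock: 11.08
tcp_pos: [0.45, 0.2678, 0.2739]
ee_rot: [3.141, 0.798, -3.06]
force: [0.5, 0.3, -0.4]
width: 0.005
station tcp mm [-54.  291.5 273.9] q [ 0.63 -0.56  2.3  -0.57  0.76 -0.73] F [ 0.5  0.3 -0.4]
tool axes in station (rows x,y,z)
 [[-0.698  0.004 -0.716]
 [ 0.006  1.     0.   ]
 [ 0.716 -0.004 -0.698]]
delta tool [ 0.006  -0.4175  0.0007]
```

```bash
python3 -m handwheel '[{"xyz":[0,-0.035,0],"rotation":[0,0,0],"jaw":0},{"xyz":[0,-0.035,0],"rotation":[0,0,0],"jaw":0},{"xyz":[0,-0.035,0],"rotation":[0,0,0],"jaw":0},{"xyz":[0,-0.035,0],"rotation":[0,0,0],"jaw":0},{"xyz":[0,-0.035,0],"rotation":[0,0,0],"jaw":0},{"xyz":[0,-0.035,0],"rotation":[0,0,0],"jaw":0},{"xyz":[0,0,0],"rotation":[0,0,0],"jaw":0}]'; python3 where.py -60 -126 269
```

```text
clock: 11.95
tcp_pos: [0.4778, 0.0562, 0.2747]
ee_rot: [-3.14, 0.797, -3.067]
force: [0.6, -0.1, 0.1]
width: 0.005
station tcp mm [-44.7  78.3 274.7] q [-0.18 -0.91  2.48  0.24  0.81 -1.92] F [ 0.6 -0.1  0.1]
tool axes in station (rows x,y,z)
 [[-0.699  0.009 -0.715]
 [ 0.014  1.    -0.001]
 [ 0.715 -0.011 -0.699]]
delta tool [ 0.013  -0.2045 -0.0048]
```

```bash
python3 where.py -25 -126 233
```

```text
station tcp mm [-44.7  78.3 274.7] q [-0.18 -0.91  2.48  0.24  0.81 -1.92] F [ 0.6 -0.1  0.1]
tool axes in station (rows x,y,z)
 [[-0.699  0.009 -0.715]
 [ 0.014  1.    -0.001]
 [ 0.715 -0.011 -0.699]]
delta tool [ 0.0142 -0.204   0.0454]
```

```bash
python3 -m handwheel '[{"xyz":[0.005,0,0.022],"rotation":[0,0,0],"jaw":0},{"xyz":[0.009,-0.014,0.023],"rotation":[0,0,0],"jaw":0},{"xyz":[0,-0.03,0],"rotation":[0,0,0],"jaw":0},{"xyz":[0,-0.03,0],"rotation":[0,0,0],"jaw":0},{"xyz":[0,-0.03,0],"rotation":[0,0,0],"jaw":0},{"xyz":[0,-0.03,0],"rotation":[0,0,0],"jaw":0},{"xyz":[0,-0.03,0],"rotation":[0,0,0],"jaw":0},{"xyz":[0,-0.03,0],"rotation":[0,0,0],"jaw":0},{"xyz":[0,-0.01,0],"rotation":[0,0,0],"jaw":0},{"xyz":[0,0,0],"rotation":[0,0,0],"jaw":0}]'; python3 where.py 46 -126 163
python3 - <<'E'
from h import *; from cell import imaging
for n,c in(("side",(200,150)),("top",(220,130))):
    d=imaging.get_image(n)
    cv2.imwrite(f"pics/{n}5.png",cv2.resize(d["pixels"][c[1]:c[1]+120,c[0]:c[0]+160],None,fx=5,fy=5,interpolation=cv2.INTER_CUBIC))
E
```

```text
clock: 13.2
tcp_pos: [0.519, -0.1262, 0.2412]
ee_rot: [-3.136, 0.775, -3.078]
force: [-0.0, -0.1, -0.3]
width: 0.006
station tcp mm [ -19.5 -107.1  241.2] q [-0.72 -0.56  2.36  0.7   0.87 -2.68] F [-0.  -0.1 -0.3]
tool axes in station (rows x,y,z)
 [[-0.714  0.017 -0.7  ]
 [ 0.028  1.    -0.004]
 [ 0.699 -0.023 -0.714]]
delta tool [ 0.0076 -0.0168  0.1021]
```

View pics/side5.png

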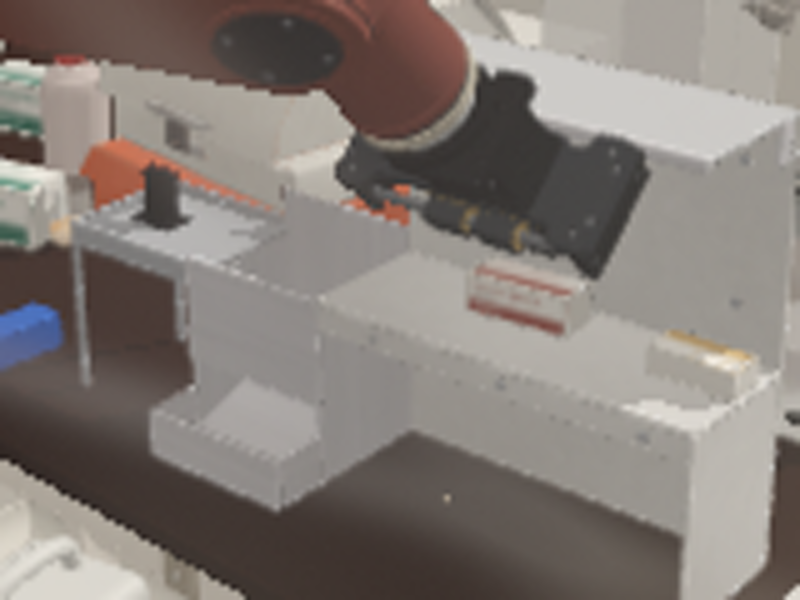

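View pics/top5.png

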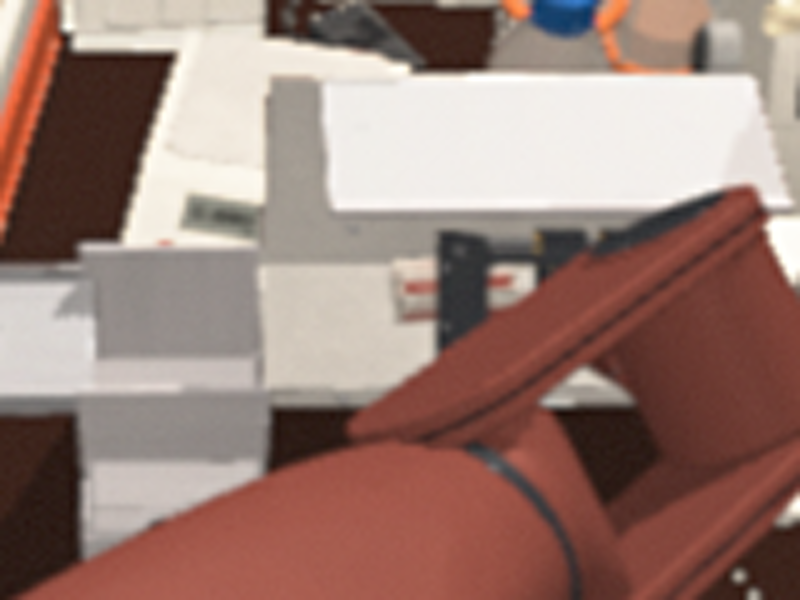

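```bash
python3 -m handwheel '[{"xyz":[0,0,0],"rotation":[0.056,0,0.057],"jaw":0},{"xyz":[0,0,0],"rotation":[0.042,0,0.043],"jaw":0},{"xyz":[0,-0.017,0],"rotation":[0,0,0],"jaw":0},{"xyz":[0,0,0],"rotation":[0,0,0],"jaw":0}]'; python3 where.py 46 -122 164
```

```text
clock: 13.8
tcp_pos: [0.5168, -0.143, 0.2403]
ee_rot: [-3.136, 0.775, 3.064]
force: [0.1, -0.1, -0.2]
width: 0.007
station tcp mm [ -23.2 -123.6  240.3] q [-0.68 -0.6   2.38  0.6   0.77 -2.48] F [ 0.1 -0.1 -0.2]
tool axes in station (rows x,y,z)
 [[-0.705  0.117 -0.7  ]
 [ 0.168  0.986 -0.004]
 [ 0.689 -0.12  -0.714]]
delta tool [0.0049 0.0135 0.102 ]
```

```bash
python3 -m handwheel '[{"xyz":[0.001,0.003,0.02],"rotation":[0,0,0],"jaw":0},{"xyz":[0.001,0.003,0.02],"rotation":[0,0,0],"jaw":0},{"xyz":[0.001,0.003,0.02],"rotation":[0,0,0],"jaw":0},{"xyz":[0.001,0.003,0.02],"rotation":[0,0,0],"jaw":0},{"xyz":[0,0,0],"rotation":[0,0,0],"jaw":0}]'; python3 where.py 46 -122 164
python3 - <<'E'
from h import *; from cell import imaging
for n,c in(("side",(260,170)),("top",(220,130)),("wrist",(0,0))):
    d=imaging.get_image(n)
    cv2.imwrite(f"pics/{n}6.png",cv2.resize(d["pixels"][c[1]:c[1]+80,c[0]:c[0]+110],None,fx=7,fy=7,interpolation=cv2.INTER_CUBIC) if n!="wrist" else d["pixels"])
E
```

```text
clock: 14.42
tcp_pos: [0.5705, -0.1347, 0.179]
ee_rot: [-3.138, 0.773, 3.063]
force: [0.1, 0.1, 0.6]
width: 0.004
station tcp mm [  31.1 -120.   179. ] q [-0.56 -0.33  2.33  0.68  0.53 -2.54] F [0.1 0.1 0.6]
tool axes in station (rows x,y,z)
 [[-0.706  0.118 -0.698]
 [ 0.167  0.986 -0.002]
 [ 0.688 -0.118 -0.716]]
delta tool [-0.0003  0.0006  0.0212]
```

View pics/side6.png

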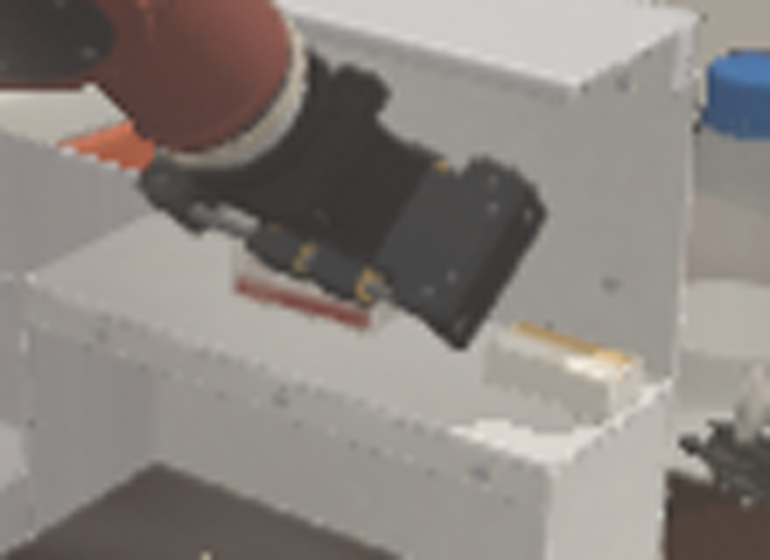

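View pics/wrist6.png

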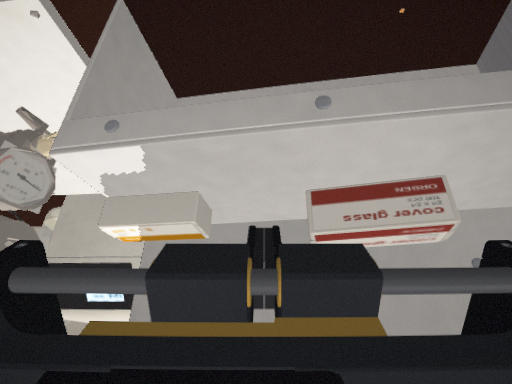

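```bash
python3 -m handwheel '[{"xyz":[0,0,0.01],"rotation":[0,0,0],"jaw":0},{"xyz":[0,0,0.01],"rotation":[0,0,0],"jaw":0},{"xyz":[0.0012,0.0098,-0.0012],"rotation":[0,0,0],"jaw":0},{"xyz":[0.001,0.01,-0.001],"rotation":[-0.012,0,-0.012],"jaw":0},{"xyz":[0.001,0.01,-0.001],"rotation":[-0.012,0,-0.012],"jaw":0},{"xyz":[0.001,0.01,-0.001],"rotation":[-0.012,0,-0.012],"jaw":0},{"xyz":[0.0005,0.01,-0.0005],"rotation":[-0.012,0,-0.012],"jaw":0},{"xyz":[0,0,0],"rotation":[0,0,0],"jaw":0}]'; python3 where.py 46 70 164
python3 - <<'E'
from h import *; from cell import imaging
cv2.imwrite("pics/wrist7.png",imaging.get_image("wrist")["pixels"])
E
```

```text
clock: 15.58
tcp_pos: [0.5814, -0.0867, 0.1665]
ee_rot: [-3.136, 0.775, 3.132]
force: [-0.3, 0.4, 0.5]
width: 0.005
station tcp mm [ 46.1 -73.1 166.5] q [-0.46 -0.3   2.34  0.7   0.48 -2.55] F [-0.3  0.4  0.5]
tool axes in station (rows x,y,z)
 [[-0.711  0.069 -0.7  ]
 [ 0.1    0.995 -0.004]
 [ 0.696 -0.073 -0.714]]
delta tool [ 0.0116  0.1424 -0.0087]
```

View pics/wrist7.png

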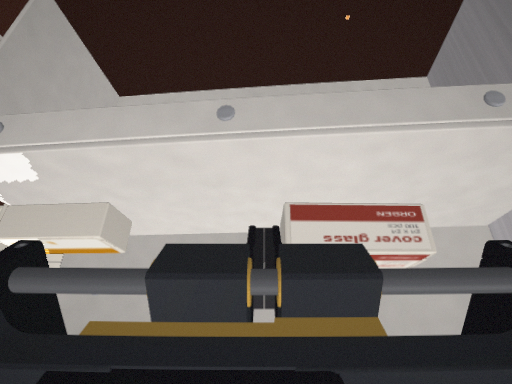

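```bash
python3 -m handwheel '[{"xyz":[0.0008,0.0125,-0.0008],"rotation":[-0.008,0,-0.008],"jaw":0},{"xyz":[0.0008,0.0125,-0.0008],"rotation":[-0.008,0,-0.008],"jaw":0},{"xyz":[0.0006,0.0125,-0.0006],"rotation":[-0.008,0,-0.008],"jaw":0},{"xyz":[0.0006,0.0125,-0.0006],"rotation":[-0.008,0,-0.008],"jaw":0},{"xyz":[0.0004,0.0125,-0.0004],"rotation":[-0.008,0,-0.008],"jaw":0},{"xyz":[0.0003,0.0125,-0.0003],"rotation":[-0.008,0,-0.008],"jaw":0},{"xyz":[0,0.0125,0],"rotation":[0,0,0],"jaw":0},{"xyz":[0,0,0],"rotation":[0,0,0],"jaw":0}]'; python3 where.py 46 75 164
python3 - <<'E'
from h import *; from cell import imaging
cv2.imwrite("pics/wrist8.png",imaging.get_image("wrist")["pixels"])
E
```

```text
clock: 16.62
tcp_pos: [0.5742, 0.0015, 0.1655]
ee_rot: [-3.138, 0.774, -3.083]
force: [-0.1, 0.0, -0.2]
width: 0.004
station tcp mm [ 46.6  15.4 165.5] q [-0.27 -0.36  2.38  0.56  0.43 -2.33] F [-0.1  0.  -0.2]
tool axes in station (rows x,y,z)
 [[-0.715  0.02  -0.699]
 [ 0.031  1.    -0.003]
 [ 0.698 -0.024 -0.715]]
delta tool [ 0.0027  0.0595 -0.0008]
```

View pics/wrist8.png

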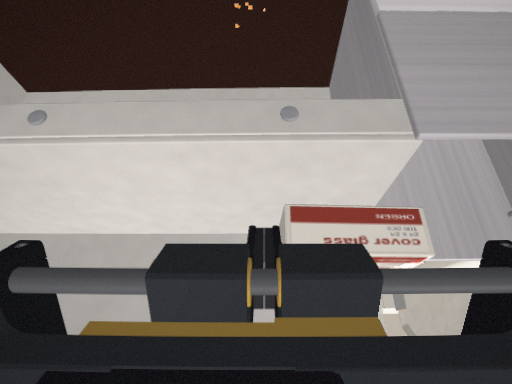

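```bash
python3 -m handwheel '[{"xyz":[0.0003,0.0125,-0.0003],"rotation":[0,0,0],"jaw":0},{"xyz":[0.0003,0.0125,-0.0003],"rotation":[0,0,0],"jaw":0},{"xyz":[0.0003,0.0125,-0.0003],"rotation":[0,0,0],"jaw":0},{"xyz":[0.0003,0.0125,-0.0003],"rotation":[0,0,0],"jaw":0},{"xyz":[0.0003,0.0125,-0.0003],"rotation":[0,0,0],"jaw":0},{"xyz":[0,0,0],"rotation":[0,0,0],"jaw":0},{"xyz":[0,0,0],"rotation":[0,0,0],"jaw":0}]'; python3 where.py 46 75 164
python3 - <<'E'
from h import *; from cell import imaging
cv2.imwrite("pics/wrist9.png",imaging.get_image("wrist")["pixels"])
d=imaging.get_image("side")
cv2.imwrite("pics/side9.png",cv2.resize(d["pixels"][150:270,200:360],None,fx=5,fy=5,interpolation=cv2.INTER_CUBIC))
E
```

```text
clock: 17.55
tcp_pos: [0.5692, 0.062, 0.1658]
ee_rot: [-3.137, 0.775, -3.085]
force: [-0.4, -0.0, -0.5]
width: 0.009
station tcp mm [ 46.9  76.1 165.8] q [-0.09 -0.36  2.38  0.27  0.36 -1.93] F [-0.4 -0.  -0.5]
tool axes in station (rows x,y,z)
 [[-0.714  0.022 -0.699]
 [ 0.034  0.999 -0.003]
 [ 0.699 -0.026 -0.715]]
delta tool [ 0.0019 -0.0012  0.0006]
```

View pics/wrist9.png

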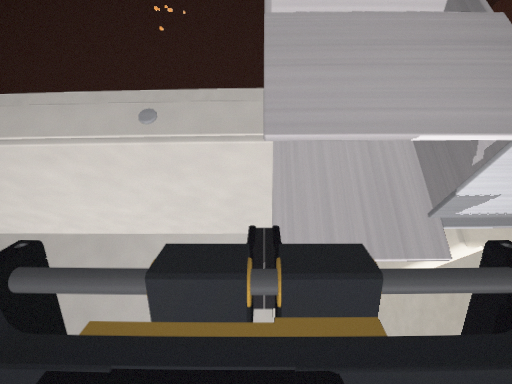

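View pics/side9.png

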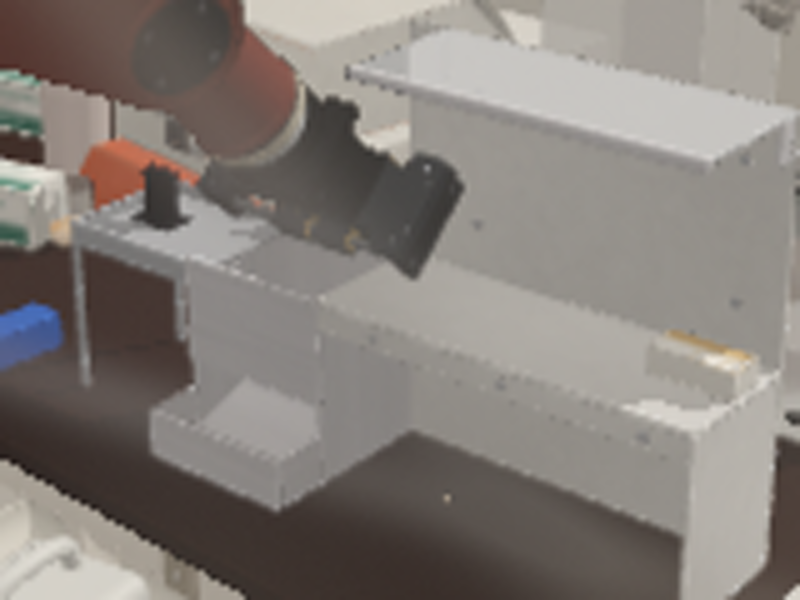

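```bash
python3 -m handwheel '[{"xyz":[0,0,-0.03],"rotation":[0,0,0],"jaw":0},{"xyz":[0,0,-0.03],"rotation":[0,0,0],"jaw":0},{"xyz":[0,0,-0.03],"rotation":[0,0,0],"jaw":0},{"xyz":[0,0.03,0],"rotation":[0,0,0],"jaw":0},{"xyz":[0,0.03,0],"rotation":[0,0,0],"jaw":0},{"xyz":[0,0.03,0],"rotation":[0,0,0],"jaw":0},{"xyz":[0,0.03,0],"rotation":[0,0,0],"jaw":0},{"xyz":[0,0.03,0],"rotation":[0,0,0],"jaw":0},{"xyz":[0,0,0],"rotation":[0,0,0],"jaw":0}]'; python3 where.py 23 290 300
python3 - <<'E'
from h import *; from cell import imaging
cv2.imwrite("pics/wrist10.png",imaging.get_image("wrist")["pixels"])
E
```

```text
clock: 18.77
tcp_pos: [0.4981, 0.2105, 0.2296]
ee_rot: [-3.137, 0.774, -3.081]
force: [0.2, 0.0, -0.8]
width: 0.004
station tcp mm [-11.  230.3 229.6] q [ 0.41 -0.5   2.34 -0.44  0.6  -0.94] F [ 0.2  0.  -0.8]
tool axes in station (rows x,y,z)
 [[-0.715  0.019 -0.699]
 [ 0.03   1.    -0.004]
 [ 0.699 -0.024 -0.715]]
delta tool [-0.0724  0.0605 -0.028 ]
```

View pics/wrist10.png

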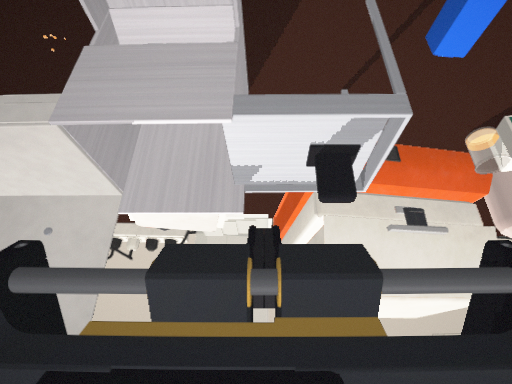

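```bash
python3 -m handwheel '[{"xyz":[-0.024,0.02,-0.01],"rotation":[0,0,0],"jaw":0},{"xyz":[-0.024,0.02,-0.01],"rotation":[0,0,0],"jaw":0},{"xyz":[-0.024,0.02,-0.01],"rotation":[0,0,0],"jaw":0},{"xyz":[0,0,0],"rotation":[0,0.16,0],"jaw":0},{"xyz":[0,0,0],"rotation":[0,0.16,0],"jaw":0},{"xyz":[0,0,0],"rotation":[0,0.16,0],"jaw":0},{"xyz":[0,0,0],"rotation":[0,0.16,0],"jaw":0},{"xyz":[0,0,0],"rotation":[0,0.15,0],"jaw":0},{"xyz":[0,0,0],"rotation":[0,0,0.174],"jaw":0},{"xyz":[0,0,0],"rotation":[0,0,0.174],"jaw":0},{"xyz":[0,0,0],"rotation":[0,0,0.174],"jaw":0},{"xyz":[0,0,0],"rotation":[0,0,0.174],"jaw":0},{"xyz":[0,0,0],"rotation":[0,0,0.174],"jaw":0.02},{"xyz":[0,0,0],"rotation":[0,0,0.174],"jaw":0.04},{"xyz":[0,0,0],"rotation":[0,0,0.174],"jaw":0.04},{"xyz":[0,0,0],"rotation":[0,0,0.174],"jaw":0.04},{"xyz":[0,0,0],"rotation":[0,0,0.15],"jaw":0.04},{"xyz":[0,0,0],"rotation":[0,0,0],"jaw":0.04}]'; python3 where.py 23 290 300
python3 - <<'E'
from h import *; from cell import imaging
cv2.imwrite("pics/wrist11.png",imaging.get_image("wrist")["pixels"])
E
```

```text
clock: 21.08
tcp_pos: [0.5259, 0.2695, 0.3015]
ee_rot: [-3.126, 0.001, 1.654]
force: [-0.1, -1.1, -0.3]
width: 0.454
station tcp mm [ 21.8 286.5 301.5] q [0.34 0.11 1.5  0.   1.54 0.26] F [-0.1 -1.1 -0.3]
tool axes in station (rows x,y,z)
 [[ 0.004  1.    -0.001]
 [ 1.    -0.004 -0.015]
 [-0.015 -0.001 -1.   ]]
delta tool [0.0035 0.0012 0.0014]
```

View pics/wrist11.png

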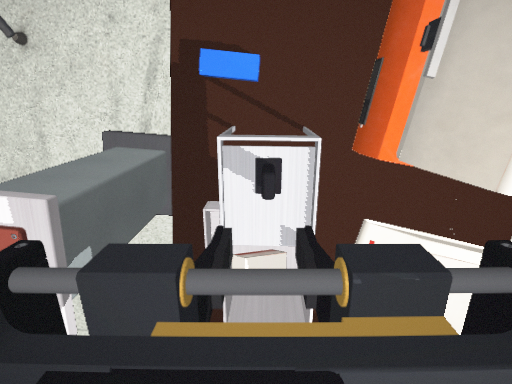

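```bash
python3 -m handwheel '[{"xyz":[-0.03,0,0],"rotation":[0,0,0],"jaw":0.04},{"xyz":[-0.04,0,-0.02],"rotation":[0,0,0],"jaw":0.04},{"xyz":[-0.04,0,-0.02],"rotation":[0,0,0],"jaw":0.04},{"xyz":[0,0,0],"rotation":[0,0,0],"jaw":0.04}]'
python3 - <<'E'
from h import *; from cell import imaging
cv2.imwrite("pics/wrist12.png",imaging.get_image("wrist")["pixels"])
E
python3 where.py
```

```text
clock: 21.62
tcp_pos: [0.5364, 0.1587, 0.344]
ee_rot: [-3.13, 0.002, 1.652]
force: [-0.3, 0.3, -0.3]
width: 0.459
station tcp mm [ 22.1 176.6 342.7] q [ 0.15  0.02  1.52 -0.    1.61  0.07] F [-0.1  0.6 -1.2]
tool axes in station (rows x,y,z)
 [[ 0.005  1.    -0.002]
 [ 1.    -0.005 -0.013]
 [-0.013 -0.002 -1.   ]]
```

View pics/wrist12.png

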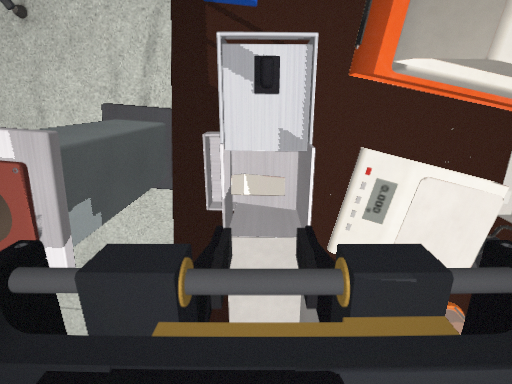

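Run:
```python
from h import *; from cell import imaging
w=cv2.imread("pics/wrist12.png")[125:245,195:325]
cv2.imwrite("pics/w12z.png",cv2.resize(w,None,fx=5,fy=5,interpolation=cv2.INTER_CUBIC))
d=imaging.get_image("side")
cv2.imwrite("pics/side12.png",cv2.resize(d["pixels"][170:265,200:300],None,fx=6,fy=6,interpolation=cv2.INTER_CUBIC))
```

```text
(no output)
```

View pics/w12z.png

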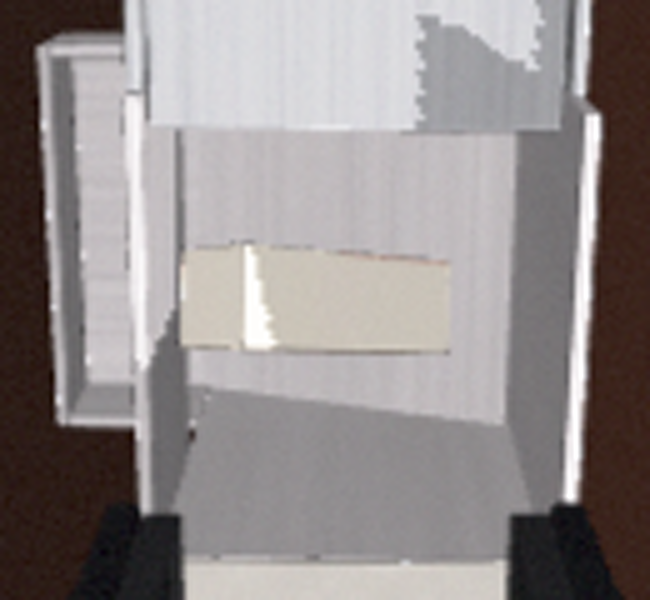

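View pics/side12.png

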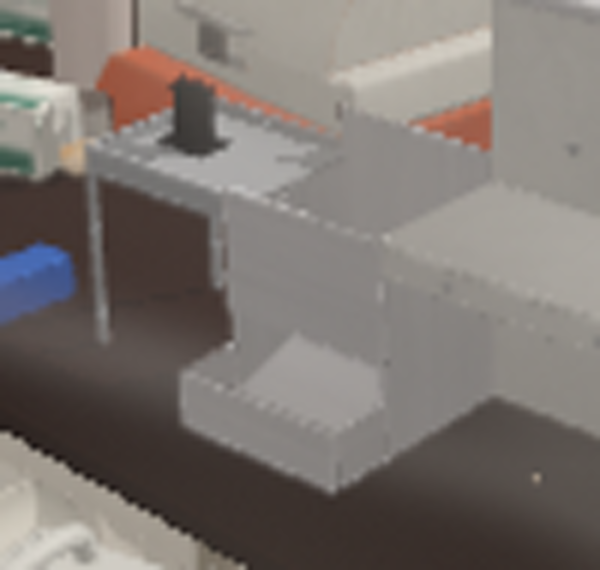

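Run:
```python
from h import *; import pickle; from cell import status
st=status.get_state();_,d=pickle.load(open("w1.pkl","rb"));T=wT(st,d);p=np.load("st.npy")
def toS(W):
    c,s=np.cos(p[2]),np.sin(p[2]);q=W[:,:2]-p[:2]
    return (np.c_[c*q[:,0]+s*q[:,1],-s*q[:,0]+c*q[:,1]]*1000).round(0)
f=lambda l:np.array(l)/5+[195,125]-.5
P=f([(182,248),(182,350),(245,245),(245,350),(450,260),(450,352)])
for z in(.0,.02,.04,.06,.08,.1,.12):print(z,toS(atz(d,P,z,T)).tolist())
```

```text
0.0 [[-43.0, 136.0], [-44.0, 98.0], [-20.0, 137.0], [-21.0, 98.0], [53.0, 132.0], [54.0, 97.0]]
0.02 [[-40.0, 141.0], [-41.0, 104.0], [-18.0, 142.0], [-19.0, 104.0], [52.0, 137.0], [53.0, 104.0]]
0.04 [[-37.0, 146.0], [-39.0, 111.0], [-17.0, 147.0], [-17.0, 111.0], [51.0, 142.0], [51.0, 110.0]]
0.06 [[-35.0, 151.0], [-36.0, 117.0], [-15.0, 152.0], [-16.0, 117.0], [50.0, 147.0], [50.0, 117.0]]
0.08 [[-32.0, 156.0], [-33.0, 124.0], [-13.0, 157.0], [-14.0, 124.0], [48.0, 153.0], [49.0, 123.0]]
0.1 [[-29.0, 161.0], [-31.0, 130.0], [-11.0, 162.0], [-12.0, 130.0], [47.0, 158.0], [48.0, 130.0]]
0.12 [[-27.0, 166.0], [-28.0, 137.0], [-10.0, 167.0], [-10.0, 137.0], [46.0, 163.0], [47.0, 137.0]]
```

```bash
python3 -m handwheel '[{"xyz":[-0.04,0,0],"rotation":[0,0,0],"jaw":0.04},{"xyz":[-0.04,0,0],"rotation":[0,0,0],"jaw":0.04},{"xyz":[0,0,0],"rotation":[0,0,0],"jaw":0.04}]'
python3 - <<'E'
from h import *; from cell import imaging,status; import pickle
st=status.get_state();d=imaging.get_image("wrist");pickle.dump((st,d),open("w13.pkl","wb"))
print(st["tcp_pos"])
cv2.imwrite("pics/wrist13.png",d["pixels"])
a=d["pixels"][60:180,195:335].astype(float);a=np.clip((a-90)*1.8,0,255).astype(np.uint8)
cv2.imwrite("pics/w13z.png",cv2.resize(a,None,fx=5,fy=5,interpolation=cv2.INTER_CUBIC))
E
```

```text
clock: 22.1
tcp_pos: [0.5415, 0.0804, 0.3408]
ee_rot: [-3.125, 0.002, 1.653]
force: [0.1, 0.3, 0.1]
width: 0.46
[0.54152973 0.08040577 0.34076108]
```

View pics/w13z.png

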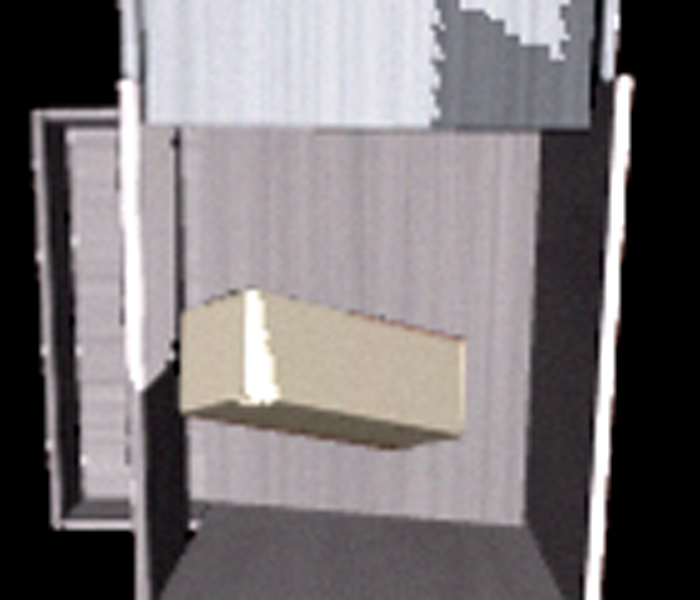

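Run:
```python
from h import *; import pickle; from cell import status
sB,d=pickle.load(open("w13.pkl","rb"));p=np.load("st.npy")
sA=dict(tcp_pos=np.array([.5364,.1587,.3435]),ee_rot=np.array([-3.13,.002,1.652]))
TA,TB=wT(sA,d),wT(sB,d)
A=np.array([(245,245),(245,350),(450,260),(450,352),(182,350)])/5+[195,125]-.5
B=np.array([(245,292),(245,402),(462,338),(462,436),(182,411)])/5+[195,60]-.5
c,s=np.cos(p[2]),np.sin(p[2]);M=np.array([[c,-s,0],[s,c,0],[0,0,1]])
oa,va=ray(d,A,TA);ob,vb=ray(d,B,TB)
for a,b in zip(va,vb):
    t=np.linalg.lstsq(np.c_[a,-b],ob-oa,rcond=None)[0]
    X=(oa+a*t[0]+ob+b*t[1])/2; print(((X-[p[0],p[1],0])@M*1000).round(0), np.linalg.norm(oa+a*t[0]-ob-b*t[1])*1000)
```

```text
[-11. 158.  95.] 0.8746954628396076
[-10. 130. 107.] 0.776539441690314
[ 52. 142.  49.] 1.0816377930958416
[ 52. 113.  57.] 1.0360200525671255
[-30. 126.  94.] 0.27197046437285644
```

```bash
python3 -m handwheel '[{"xyz":[0.032,0,0],"rotation":[0,0,0],"jaw":0.04},{"xyz":[0.032,0,0],"rotation":[0,0,0],"jaw":0.04},{"xyz":[0.032,0,0],"rotation":[0,0,0],"jaw":0.04},{"xyz":[0.032,0,0],"rotation":[0,0,0],"jaw":0.04},{"xyz":[0.032,0,0],"rotation":[0,0,0],"jaw":0.04},{"xyz":[0.031,0.003,0],"rotation":[0,0,0],"jaw":0.04},{"xyz":[0,0,0.04],"rotation":[0,0,0],"jaw":0.04},{"xyz":[0,0,0.04],"rotation":[0,0,0],"jaw":0.04},{"xyz":[0,0,0.04],"rotation":[0,0,0],"jaw":0.04},{"xyz":[0,0,0],"rotation":[0,0,0],"jaw":0.04}]'; python3 where.py
```

```text
clock: 23.4
tcp_pos: [0.5238, 0.2723, 0.2169]
ee_rot: [-3.118, 0.004, 1.656]
force: [0.0, -0.2, 0.3]
width: 0.457
station tcp mm [ 20.  289.6 216.9] q [0.34 0.16 1.61 0.   1.4  0.26] F [ 0.  -0.2  0.3]
tool axes in station (rows x,y,z)
 [[ 0.002  1.    -0.004]
 [ 1.    -0.002 -0.024]
 [-0.024 -0.004 -1.   ]]
```

```bash
python3 -m handwheel '[{"xyz":[0,0.004,0.0],"rotation":[-0.022,0,0],"jaw":0.04},{"xyz":[0,0,0.03],"rotation":[0,0,0],"jaw":0.04},{"xyz":[0,0,0.02],"rotation":[0,0,0],"jaw":0.04},{"xyz":[0,0,0.015],"rotation":[0,0,0],"jaw":0.04},{"xyz":[0,0,0],"rotation":[0,0,0],"jaw":0.0},{"xyz":[0,0,0],"rotation":[0,0,0],"jaw":0.0},{"xyz":[0,0,0],"rotation":[0,0,0],"jaw":0.0},{"xyz":[0,0,0],"rotation":[0,0,0],"jaw":0.0}]'; python3 where.py
```

```text
clock: 24.4
tcp_pos: [0.5284, 0.2718, 0.1572]
ee_rot: [-3.141, 0.003, 1.653]
force: [-14.6, -3.5, 10.2]
width: 0.157
station tcp mm [ 24.5 288.6 157.2] q [ 0.34  0.2   1.67 -0.    1.27  0.26] F [-14.6  -3.5  10.2]
tool axes in station (rows x,y,z)
 [[ 0.005  1.    -0.003]
 [ 1.    -0.005 -0.001]
 [-0.001 -0.003 -1.   ]]
```

```bash
python3 -m handwheel '[{"xyz":[0,-0.002,0],"rotation":[0,0,0],"jaw":0},{"xyz":[-0.014,0,0],"rotation":[0,0,0],"jaw":0},{"xyz":[-0.014,0,0],"rotation":[0,0,0],"jaw":0},{"xyz":[-0.014,0,0],"rotation":[0,0,0],"jaw":0},{"xyz":[-0.014,0,0],"rotation":[0,0,0],"jaw":0},{"xyz":[-0.014,0,0],"rotation":[0,0,0],"jaw":0},{"xyz":[-0.014,0,0],"rotation":[0,0,0],"jaw":0},{"xyz":[-0.014,0,0],"rotation":[0,0,0],"jaw":0},{"xyz":[-0.01,0,0],"rotation":[0,0,0],"jaw":0},{"xyz":[0,0,0],"rotation":[0,0,0],"jaw":0}]'; python3 where.py
```

```text
clock: 25.65
tcp_pos: [0.5362, 0.1631, 0.1572]
ee_rot: [3.14, 0.003, 1.652]
force: [-11.2, -2.2, 7.9]
width: 0.158
station tcp mm [ 22.9 179.7 157.2] q [ 0.16  0.12  1.76 -0.    1.25  0.08] F [-11.2  -2.2   7.9]
tool axes in station (rows x,y,z)
 [[ 0.006  1.    -0.003]
 [ 1.    -0.006  0.001]
 [ 0.001 -0.003 -1.   ]]
```

```bash
python3 -m handwheel '[{"xyz":[-0.003,0,0],"rotation":[0,0,0],"jaw":0},{"xyz":[-0.003,0,0],"rotation":[0,0,0],"jaw":0},{"xyz":[0,0,0],"rotation":[0,0,0],"jaw":0}]';python3 -m handwheel '[{"xyz":[-0.002,0,0],"rotation":[0,0,0],"jaw":0},{"xyz":[0,0,0],"rotation":[0,0,0],"jaw":0}]'
```

```text
clock: 26.02
tcp_pos: [0.5366, 0.158, 0.1572]
ee_rot: [3.14, 0.002, 1.653]
force: [-11.7, -0.5, 7.6]
width: 0.157
clock: 26.28
tcp_pos: [0.5367, 0.157, 0.1572]
ee_rot: [3.14, 0.001, 1.653]
force: [-11.0, 3.2, 7.7]
width: 0.161
```

```bash
python3 -m handwheel '[{"xyz":[-0.002,0,0],"rotation":[0,0,0],"jaw":0},{"xyz":[0,0,0],"rotation":[0,0,0],"jaw":0}]';python3 -m handwheel '[{"xyz":[-0.002,0,0],"rotation":[0,0,0],"jaw":0},{"xyz":[0,0,0],"rotation":[0,0,0],"jaw":0}]'
```

```text
clock: 26.52
tcp_pos: [0.5367, 0.157, 0.1572]
ee_rot: [3.14, -0.003, 1.653]
force: [-10.9, 10.1, 6.5]
width: 0.158
clock: 26.78
tcp_pos: [0.5367, 0.157, 0.1572]
ee_rot: [3.139, -0.006, 1.654]
force: [-10.7, 15.9, 5.4]
width: 0.158
```

```bash
python3 -m handwheel '[{"xyz":[0.004,0,0],"rotation":[0,0,0],"jaw":0},{"xyz":[0,0,0],"rotation":[0,0,0],"jaw":0.04},{"xyz":[0,0,0],"rotation":[0,0,0],"jaw":0.04},{"xyz":[0,0,0],"rotation":[0,0,0],"jaw":0.04},{"xyz":[0,0,-0.02],"rotation":[0,0,0],"jaw":0.04},{"xyz":[0,0,-0.04],"rotation":[0,0,0],"jaw":0.04},{"xyz":[0,0,-0.04],"rotation":[0,0,0],"jaw":0.04},{"xyz":[0,0,-0.04],"rotation":[0,0,0],"jaw":0.04},{"xyz":[0,0,-0.04],"rotation":[0,0,0],"jaw":0.04},{"xyz":[0,0,0],"rotation":[0,0,0],"jaw":0.04},{"xyz":[0,0,0],"rotation":[0,0,0],"jaw":0.04}]'
python3 - <<'E'
from h import *; from cell import imaging
w=imaging.get_image("wrist")["pixels"]
cv2.imwrite("pics/w14.png",cv2.resize(w[0:260,150:400],None,fx=2.3,fy=2.3,interpolation=cv2.INTER_CUBIC))
d=imaging.get_image("side")
cv2.imwrite("pics/side14.png",cv2.resize(d["pixels"][150:340,200:420],None,fx=3,fy=3,interpolation=cv2.INTER_CUBIC))
E
python3 where.py
```

```text
clock: 28.15
tcp_pos: [0.5379, 0.1562, 0.336]
ee_rot: [3.135, 0.003, 1.653]
force: [-0.4, -0.3, -0.4]
width: 0.458
station tcp mm [ 23.4 172.7 334.8] q [ 0.14  0.01  1.55 -0.    1.58  0.06] F [-0.2  0.2  1.2]
tool axes in station (rows x,y,z)
 [[ 0.005  1.    -0.003]
 [ 1.    -0.005  0.004]
 [ 0.004 -0.003 -1.   ]]
```

View pics/w14.png

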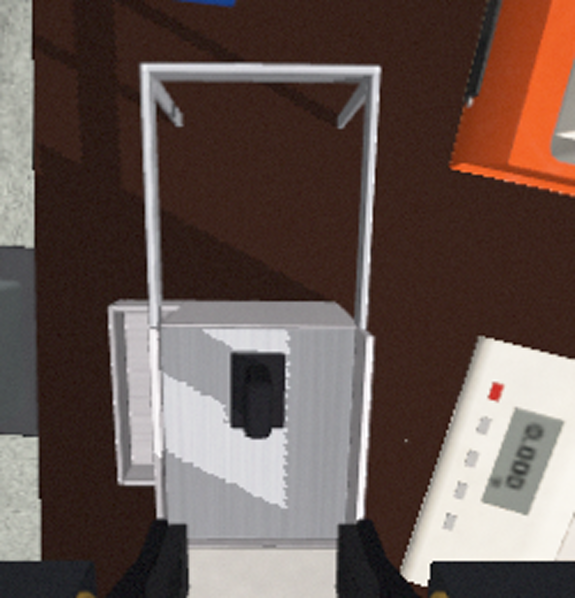

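View pics/side14.png

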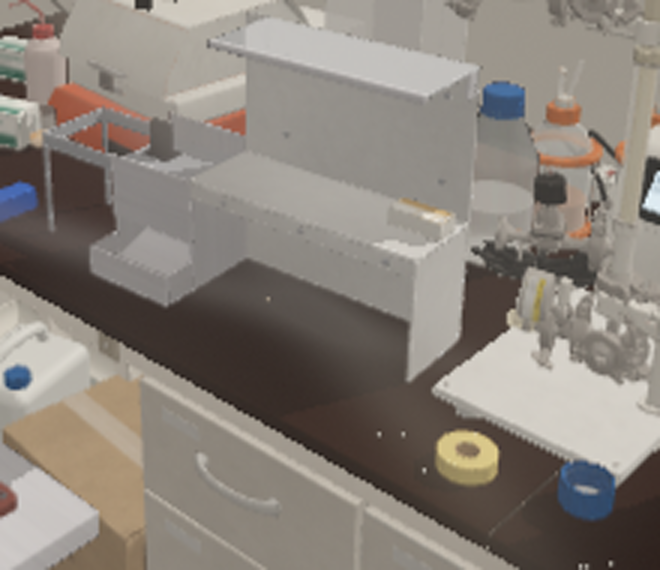

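```bash
python3 -c "
from cell import job,status
print(job.job_done(), status.get_state()['clock'])"
```

```text
the job is handed in; nothing more can be done
the job is handed in; nothing more can be done
```

The larger carton is in the chute and the shutter is shut. I handed the job in at about 28 s of the 72 s; `job_done` gives no verdict.

**What I did:** I gripped the shutter tab and slid it open to its stop. With closed, tilted fingers under the roof I pushed the carton along the ledge until it dropped off the end. I then slid the shutter back to its shut stop and lifted clear.

**Last checks:**
- **Shutter:** it travelled 115 mm from the open stop to the shut stop, which matches the stated range. The last wrist picture shows the plate covering the opening.
- **Carton:** before I shut the shutter, two wrist views put its centre at about (11, 136, 63) mm in the station frame, inside the step 2 limits. It is not flat: it leans with its front end up against the front guard, its highest edge near 100 mm, below the plate.
- **Other things:** in the last side picture the small carton and the tape roll look where they were. The tube was in none of my close-up checks, but the arm went nowhere I had seen it. The final force reading was about 1 N, which is noise, and the gripper is clear of everything.

**What disagreed:**
- **Tab at the start:** the wrist picture put it about 7 mm further open than my station fit. The opening stroke measured only 107 mm, so the shutter probably started slightly ajar.
- **Station angle:** the top and side cameras differed by about 0.02 rad, which did not affect the work.
- **Joint limits:** joints 2 and 6 reached the end of their range on the way in, so I turned the tool by about 0.14 rad to get behind the carton.

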